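Hang the pot shelf in the slotted uprights and lock it

ROBOT

A 6-joint arm with a two-finger parallel gripper is mounted at the origin on a cart in front of the work surface, level with it; the furniture and walls round the work are solid. World frame = base frame: x ahead of the robot, y to its left, z up, the work surface at z = 0. Lengths are in m, angles in rad, forces in N, time in s.
With the tool pointing down it reaches from about 0.35 to 0.975 m from the base axis. Payload 7.1 kg.
Tool frame: the origin (TCP) lies midway between the tips of the shut fingers; the grasp point (between the pads) lies 19 mm behind it; z points along the fingers, x is the direction in which the jaws open and shut, and the axes are right-handed (so a half turn about z gives the same grasp; the last joint's range is limited). The gripper opens to 88 mm and grips with 3 to 60 N. Pads are 20 mm wide; open, the fingers measure 115 mm over their backs; the gripper's body (75 mm by 178 mm) begins 61 mm behind the grasp point.
Start: joints at [-1.325, 0.423, 1.63, -0, 1.089, -0.019], TCP at [0.164, -0.603, 0.223] pointing down, gripper open.
Joint ranges: [-3, 3], [-0.9, 2.11], [0.09, 2.58], [-1.31, 4.45], [0.11, 2.69], [-2.54, 2.54]. Speed limits (rad/s): [2.39, 2.39, 3.01, 3.14, 3.14, 3.14].

INTERFACE

Orientations are given as a unit quaternion [w, x, y, z].
In Python, from station import move_pose, movel, movej, command_gripper, wait, inverse_kinematics, read_camera, camera_info, MotionError, job_done, get_time, get_joint_pos, get_qvel, get_effort, get_tcp_pos, get_ee_rot, get_ft_force, get_ft_torque, get_grip_width gives the robot as it stands. Calls block until the motion is done:
- move_pose(position, orientation): joint-space move of the TCP to a pose.
- movel(position, frame=None, v=0.15, until_force=None): straight line of the TCP; frame=None keeps the orientation; v is the mean speed in m/s. With until_force (N) it stops when the force on the tool has changed by that much, and returns True; else False.
- movej(angles): joint-space move.
- command_gripper(opening): opening from 0.0 (shut) to 1.0 (fully open); the grip force is fixed at half the most; returns when the fingers have stopped.
- wait(seconds).
- inverse_kinematics(position, orientation): joint angles nearest the present ones, or None.
- read_camera(name): name is "scene" or "top" or "wrist"; returns the picture (480x640x3 uint8, red, green, blue); there is no depth.
- camera_info(name): a dict with "intrinsics" (3x3 intrinsics, pixels), "dist" ([k1, k2, p1, p2, k3] as OpenCV has them; the pictures are not rectified), "T" (4x4, takes a point from camera to world coordinates); the wrist camera has in their place "tool_from_camera" (4x4, takes a point from camera to tool coordinates, whose origin is the TCP and whose axes are the tool frame's). Camera axes: x right, y up, looking along -z (the intrinsics and any distortion apply to the point x, -y, -z); pixel columns grow to the right and rows downward; lengths in m; the calibration is good to about 2 mm. A picture is of the moment at which its call begins: read the wrist's pose just before it. camera_info takes no time and is no camera call.
A pose or a line that the arm cannot do raises MotionError and nothing moves.
- job_done(): hands the job in, once; it reports no verdict.
Readings, each from a call of its own:
- get_time(): time.
- get_joint_pos(): joint angles.
- get_qvel(): joint speeds.
- get_effort(): joint torques, N m.
- get_tcp_pos(): TCP position.
- get_ee_rot(): TCP orientation.
- get_ft_force(): force on the tool from outside, world axes, zero at the start.
- get_ft_torque(): the same for the moment, N m.
- get_grip_width(): opening from 0.0 (shut) to 1.0 (fully open).
Only numpy, scipy, OpenCV 4.12 (cv2) and the standard library are available. Lean on these libraries where they do the work, as an engineer would, in place of code of your own. Each camera call takes 0.05 s, during which the arm holds its last target.

TASK

Hang the loose grey pot shelf in the empty top slots of the little paint rack, above the shelf that already hangs there: hook both claws through the slots, then press it down until it is fully home and both orange catches have snapped out over the claws, and let go. The uprights are clamped by eye and never stand quite true on their foot, so feel for the slots and never force it (they bend if the shelf is pushed against them with more than about 4 kg), and leave the other things on the bench where they are.

Things in the scene. Friction and masses are not known exactly. Their poses are not given: they have to be found in the camera images.
- shelf: Loose grey steel shelf, 0.3 kg, on the table: 140 wide (y), 90 deep, lips 14 high, back 48 high with a wooden grip on it (all sizes in mm). Origin: middle of the back's rear face, at the underside; -x is its front, z up. Fully home, two 1.5 thick rubber heel pads under the claws meet the uprights and this origin lies at rack x -1 to -2.5, y 0 +-6, z 135 +-2 (see rack).
- shelf_grip (a point): Centre of the upper part of the shelf's wooden grip, to hold it by from above (shelf x -4, y 0, z 68). The grip is 12 thick (shelf x -10 to +2), 60 wide (y -30 to +30), z 42 to 78. Axes as the shelf's.
- claw_left (a point): Left claw, the underside of its neck at the back's rear face (shelf x 0, y +55, z 28). The neck is 5 wide, 10 tall and goes 8.5 back; from its end a tongue hangs 19 down below this point, its front face at x 5.2; a barb at its foot reaches back to x 13, flat top 11 below this point. The claw is 29 tall in all. Axes as the shelf's.
- claw_right (a point): The same point of the right claw (shelf y -55).
- rack: Foot of the fixed rack, plywood 155 x 170 x 12, a clamp rail across it. Origin: on the table under the middle of the uprights' front faces if they stood true; -x is the front, y left seen along +x, z up. The two uprights (26 wide, centres y +-55, heads z 217, open between, y +-42) are clamped by eye: together up to 6 off sideways (y) and 2 up or down, which this pose does not tell.
- sill_line (a point): Where the middle between the two top slots would lie if the uprights stood true: on the front faces, at the sills' height (rack x 0, y 0, z 163). The slots stand 55 left and right of it: 7 wide, 38 tall above the sill, in plate 3 thick. Home, the claws' necks rest on the sills. A like shelf with pots hangs below, up to z 110. Axes as the rack's.
- catch_left (a joint): Orange spring catch behind the left upright's plate, 1 to 9.5 below the sill: 0 = sprung out, metres pushed back (+x of the rack). The descending barb pushes it back 4 mm (3.5 N, +0.7 N per mm; 5 to 10 N of downward push a side), and it snaps out over the barb within the last 1.5 mm before home, where the neck meets the hard sill.
- catch_right (a joint): The same catch in the right upright.
- duct_tape: Roll of black tape lying flat, 59 x 57 x 19, origin at the middle of its underside. Bystander.
- sanding_block: Brown sanding block lying flat, 56 x 101 x 26, origin at the middle of its underside. Bystander.
- tape_measure: Orange tape measure lying on its side, 66 x 78 x 38, origin at the middle of its underside. Bystander.
- pencil: Yellow pencil lying near the front edge, 191 long, 8 thick. Bystander.

How it is judged:
On the way:
1. both claws stand in the top slots, the back close to the uprights and not yet pressed down (x of shelf in the frame of rack between -0.006 and 0.004 m and y of shelf in the frame of rack between -0.0085 and 0.0085 m and z of shelf in the frame of rack between 0.142 and 0.166 m), for 0.05 s.
At the end, for the whole second after the job is handed in: The shelf hangs on both claws in the top slots, fully down (within 2 mm of the sills), its back close to the uprights (within 4 mm), level within 4 degrees, both catches sprung out over the claws (within 1.5 mm), at rest and let go (x of shelf in the frame of rack between -0.0045 and 0.002 m and y of shelf in the frame of rack between -0.0085 and 0.0085 m and z of shelf in the frame of rack between 0.1315 and 0.1388 m and angle between the z axis of shelf and the z axis of rack, either way round below 0.075 rad and angle between the y axis of shelf and the y axis of rack, either way round below 0.07 rad and value of joint each of catch_left, catch_right below 0.0015 m and linear speed of shelf below 0.02 m/s and contact force between the fingers and shelf below 0.1 N); the robot touches nothing.
It fails at once if the shelf is forced against the rack: its contacts there add up to more than 55 N (about 40 N of push) (contact force between shelf and rack above 55 N).
It fails at once if the robot pushes the rack itself with more than 40 N (contact force between any of the fingers, the arm and rack above 40 N).
It fails at once if a thing lying on the bench is pushed away by more than 20 mm (distance of any of duct_tape, sanding_block, tape_measure, pencil from where it was at the start of the episode above 0.02 m).
It also fails if it takes over 67 s, if anything falls off the work surface, if the arm or the gripper's body presses on something with over 40 N, if the wrist force passes 120 N, or if a joint passes its speed limit or range.

## Working session

There is one attempt and no reset: what is moved stays moved. The work goes in short steps, each a Python script; the robot and the scene stay as the last script left them, time stands still between calls to the robot, and variables do not carry over. Pictures are saved under pics/ and viewed, and the job is handed in when it is done.

```bash
ls; mkdir -p pics
python3 - <<'E'
from station import *
import cv2,numpy as np
for n in ["scene","top","wrist"]:
    im=read_camera(n); cv2.imwrite(f"pics/{n}0.png",im[:,:,::-1])
    i=camera_info(n); print(n,{k:np.round(np.array(v),4).tolist() for k,v in i.items()})
print(get_time(),get_tcp_pos(),get_ee_rot(),get_ft_force())
E
```

```text
pics
scene {'intrinsics': [[488.3254, 0.0, 323.0374], [0.0, 488.3254, 239.9111], [0.0, 0.0, 1.0]], 'dist': [-0.0509, 0.0, 0.0, 0.0, 0.0], 'T': [[-0.8575, 0.3825, -0.3441, 0.1504], [-0.5145, -0.6342, 0.5771, 0.6637], [0.0025, 0.6719, 0.7406, 0.8709], [0.0, 0.0, 0.0, 1.0]]}
top {'intrinsics': [[528.219, 0.0, 313.5802], [0.0, 528.219, 234.1729], [0.0, 0.0, 1.0]], 'dist': [-0.0401, 0.0, 0.0, 0.0, 0.0], 'T': [[-0.0176, 0.9954, -0.0947, 0.4019], [-0.9998, -0.0174, 0.0031, 0.052], [0.0015, 0.0947, 0.9955, 1.0893], [0.0, 0.0, 0.0, 1.0]]}
wrist {'intrinsics': [[411.7591, 0.0, 322.2504], [0.0, 411.7591, 241.0116], [0.0, 0.0, 1.0]], 'dist': [-0.0027, 0.0, 0.0, 0.0, 0.0], 'tool_from_camera': [[1.0, -0.0002, 0.0002, 0.0], [-0.0001, -0.9645, -0.2641, -0.072], [0.0003, 0.2641, -0.9645, -0.1618], [0.0, 0.0, 0.0, 1.0]]}
0.15 [ 0.16347983 -0.60279764  0.22207822] [-3.71798137e-04  7.94252285e-01 -6.07587812e-01 -4.69789523e-04] [0.71803967 0.07940406 0.46618115]
```

View pics/scene0.png

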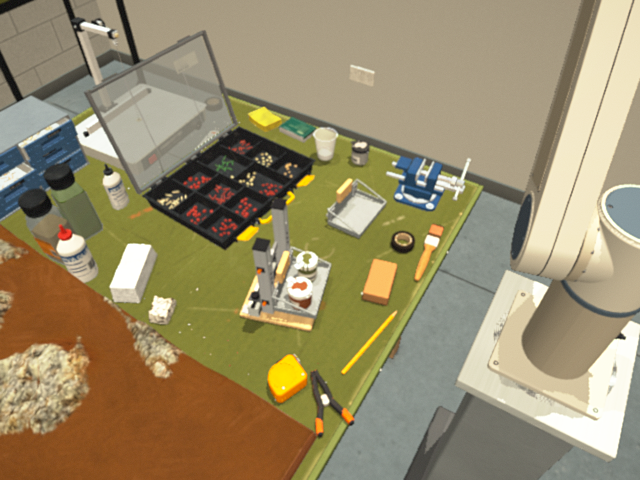

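View pics/top0.png

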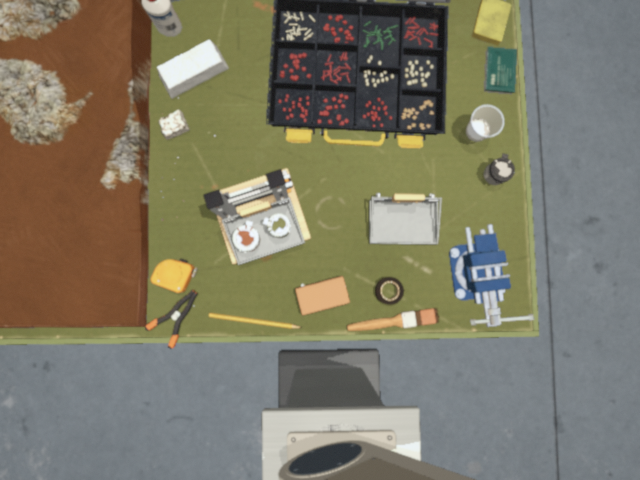

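The top view shows the loose shelf at about (404,220) with its grip at (409,197). The rack is at about (258,215), turned about 20°, with its upright heads at (213,200) and (277,180). Next I'll write the helpers and look at enlarged crops.

```bash
cat > h.py <<'E'
import numpy as np,cv2
from station import *
from scipy.spatial.transform import Rotation as R
def camT(n):
    i=camera_info(n); 
    if 'T' in i: return i,np.array(i['T'])
    q=get_ee_rot();T=np.eye(4);T[:3,:3]=R.from_quat([q[1],q[2],q[3],q[0]]).as_matrix();T[:3,3]=get_tcp_pos()
    return i,T@np.array(i['tool_from_camera'])
def ray(n,uv,T=None):
    i,T0=camT(n); T=T0 if T is None else T
    p=cv2.undistortPoints(np.array([[uv]],float),np.array(i['intrinsics']),np.array(i['dist']))[0,0]
    d=T[:3,:3]@np.array([p[0],-p[1],-1]); return T[:3,3],d/np.linalg.norm(d)
def onz(n,uv,z,T=None):
    o,d=ray(n,uv,T); return o+d*(z-o[2])/d[2]
def proj(n,P,T=None):
    i,T0=camT(n); T=T0 if T is None else T
    c=(np.atleast_2d(P)-T[:3,3])@T[:3,:3]; c=c*[1,-1,-1]
    return cv2.projectPoints(c,np.zeros(3),np.zeros(3),np.array(i['intrinsics']),np.array(i['dist']))[0][:,0]
def tri(rays):
    A=np.zeros((3,3));b=np.zeros(3)
    for o,d in rays:
        M=np.eye(3)-np.outer(d,d);A+=M;b+=M@o
    x=np.linalg.solve(A,b); return x,[np.linalg.norm((np.eye(3)-np.outer(d,d))@(x-o)) for o,d in rays]
def crop(im,x0,y0,x1,y1,k,name):
    c=cv2.resize(im[y0:y1,x0:x1,::-1],None,fx=k,fy=k,interpolation=cv2.INTER_CUBIC);cv2.imwrite(name,c)
E
python3 - <<'E'
from h import *
t=cv2.imread('pics/top0.png')[:,:,::-1];s=cv2.imread('pics/scene0.png')[:,:,::-1]
crop(t,195,150,455,275,3,'pics/topc.png'); crop(s,230,165,400,335,3.5,'pics/scenec.png')
for z,uv in [(0.078,(409,197)),(0.217,(213,200)),(0.217,(277,180)),(0,(300,240))]: print(z,onz('top',uv,z))
E
```

```text
0.078 [ 0.56730231 -0.13743737  0.078     ]
0.217 [0.54519723 0.21638757 0.217     ]
0.217 [0.57715955 0.10901304 0.217     ]
0 [0.49391961 0.07694939 0.        ]
```

View pics/topc.png

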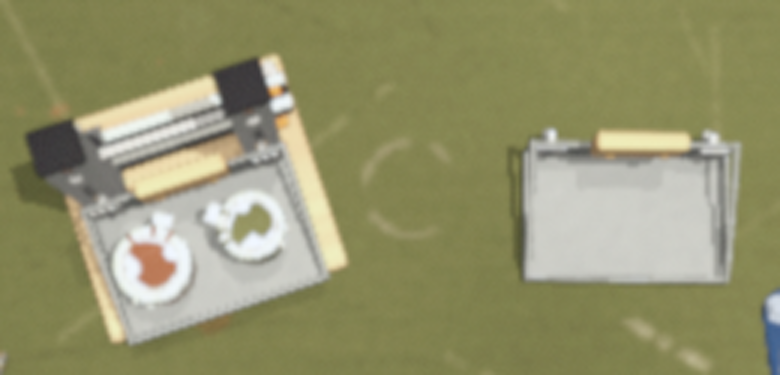

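View pics/scenec.png

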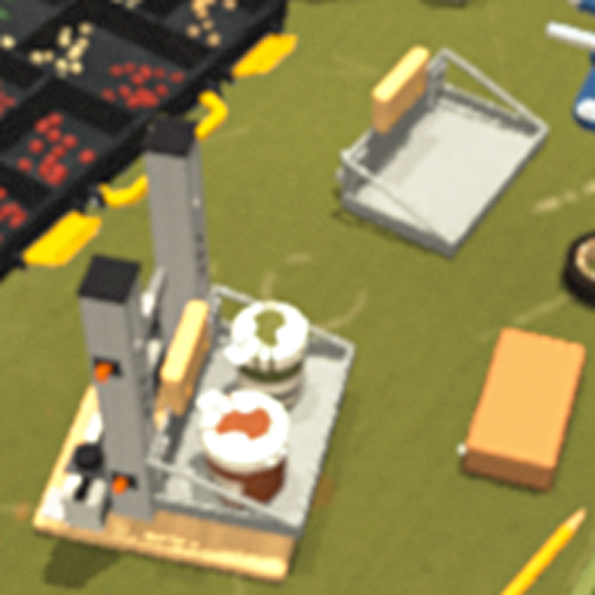

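```bash
python3 - <<'E'
from h import *
def q(yaw): # tool x at world yaw, z down
    x=np.array([np.cos(yaw),np.sin(yaw),0]);z=np.array([0,0,-1.]);y=np.cross(z,x)
    v=R.from_matrix(np.c_[x,y,z]).as_quat(); return [v[3],*v[:3]]
for k,p in enumerate([(0.52,-0.10,0.25),(0.60,-0.17,0.25)]):
    move_pose(p,q(0)); wait(.2)
    i,T=camT('wrist'); im=read_camera('wrist'); np.save(f'pics/w{k}.npy',T); cv2.imwrite(f'pics/w{k}.png',im[:,:,::-1]); print(get_time(),get_joint_pos(),get_tcp_pos())
for k,p in enumerate([(0.50,0.14,0.32),(0.57,0.20,0.32)],2):
    move_pose(p,q(np.radians(16.6))); wait(.2)
    i,T=camT('wrist'); im=read_camera('wrist'); np.save(f'pics/w{k}.npy',T); cv2.imwrite(f'pics/w{k}.png',im[:,:,::-1]); print(get_time(),get_joint_pos(),get_tcp_pos())
E
cat >> h.py <<'E'
def q(yaw): # tool x at world yaw, z down
    x=np.array([np.cos(yaw),np.sin(yaw),0]);z=np.array([0,0,-1.]);y=np.cross(z,x)
    v=R.from_matrix(np.c_[x,y,z]).as_quat(); return [v[3],*v[:3]]
E
```

```text
2.6083 [-2.13389444e-01  2.50231719e-01  1.81510136e+00 -2.84893446e-05
  1.07628265e+00 -2.12411174e-01] [ 0.51996238 -0.10050161  0.24995851]
3.3667 [-2.94389218e-01  3.91188146e-01  1.61090044e+00  4.16664482e-05
  1.13972629e+00 -2.95069343e-01] [ 0.59939742 -0.16928959  0.25020448]
4.875 [ 2.48576181e-01  1.61149661e-01  1.75921679e+00 -7.48048813e-05
  1.22174576e+00 -3.96933206e-02] [0.50033899 0.13925386 0.31967209]
5.5833 [ 3.16943663e-01  2.96804798e-01  1.58225898e+00 -4.21168937e-05
  1.26254670e+00  2.79075401e-02] [0.56946083 0.19929433 0.32026559]
```

View pics/w0.png

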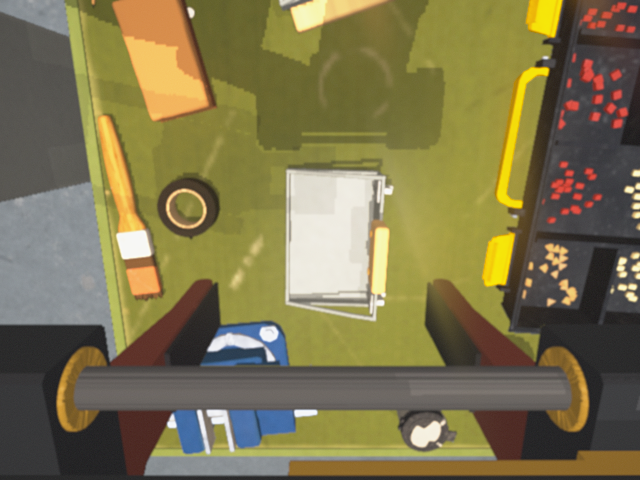

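View pics/w1.png

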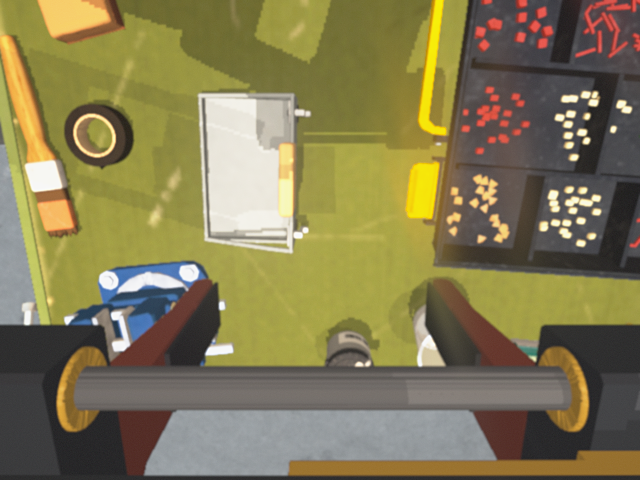

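View pics/w2.png

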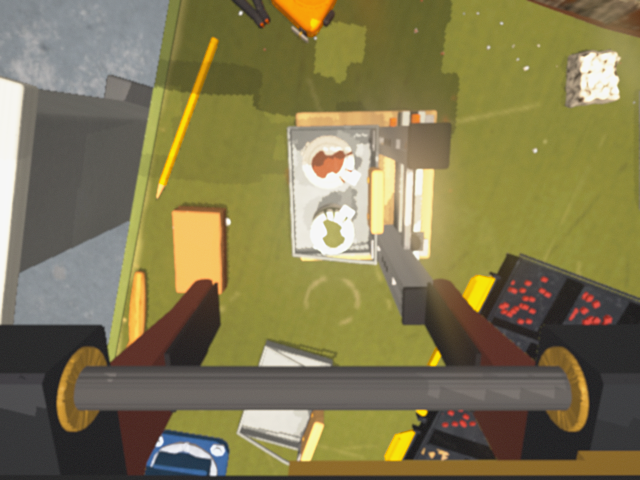

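View pics/w3.png

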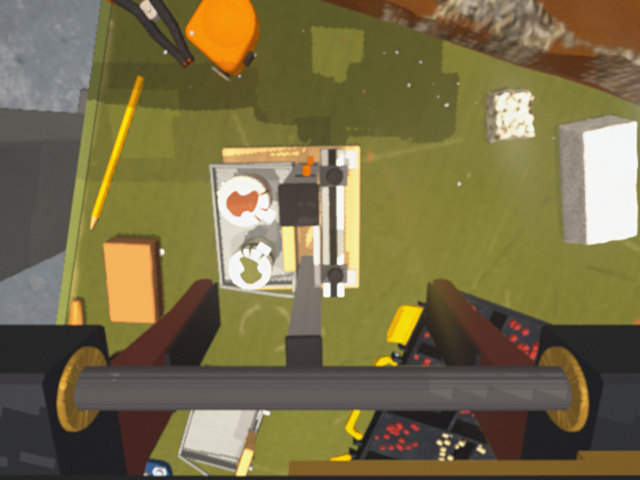

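The wrist views show these points:
- **Shelf:** in w0, tray spanning (287,168) to (380,318), with the grip at (380,260). In w1 the grip is at (287,180).
- **Rack:** in w3 the upright heads are at (298,204) and (303,350). The foot spans (222,148) to (360,295).

I'll enlarge these for exact points.

Run:
```python
import cv2
def c(f,x0,y0,x1,y1,k,o):
    im=cv2.imread(f'pics/{f}.png');cv2.imwrite(f'pics/{o}.png',cv2.resize(im[y0:y1,x0:x1],None,fx=k,fy=k,interpolation=cv2.INTER_CUBIC))
c('w0',270,150,420,330,3.3,'w0c');c('w1',190,80,330,260,3.3,'w1c');c('w2',280,100,460,330,2.6,'w2c');c('w3',200,135,370,375,2.5,'w3c')
```

```text
(no output)
```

View pics/w0c.png

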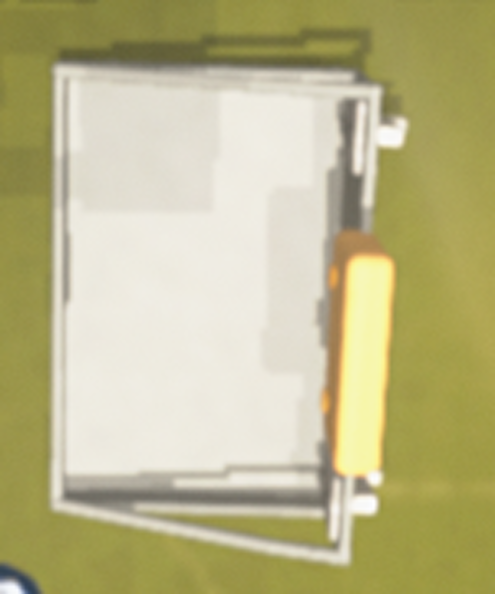

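View pics/w1c.png

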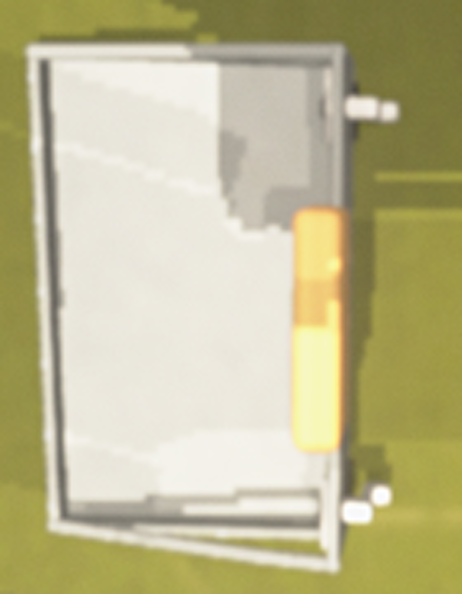

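View pics/w2c.png

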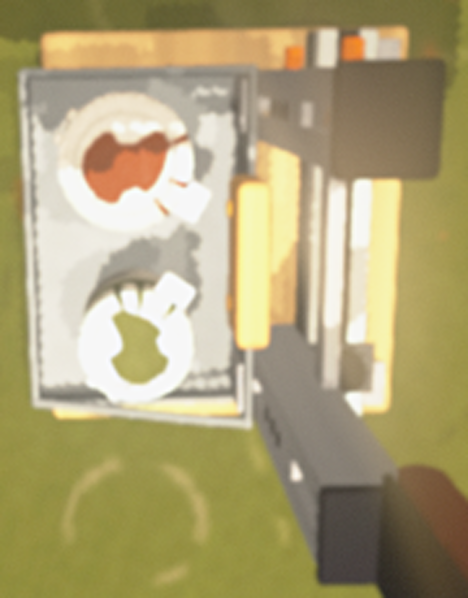

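View pics/w3c.png

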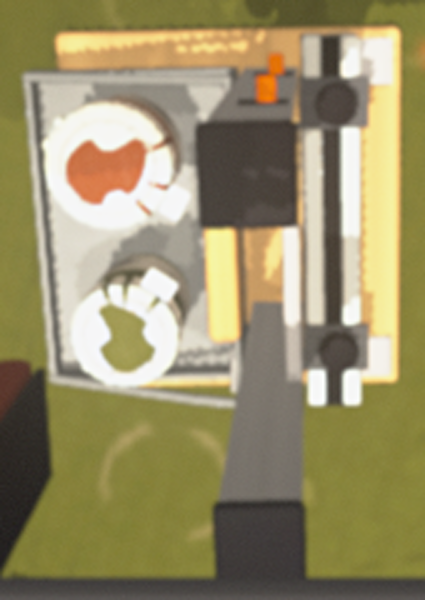

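Run:
```python
from h import *
def go(f,x0,y0,k,pts):
    T=np.load(f'pics/{f}.npy'); out={}
    for n,(u,v,z) in pts.items():
        uv=(x0+(u+.5)/k-.5,y0+(v+.5)/k-.5); out[n]=onz('wrist',uv,z,T); print(f,n,np.round(out[n]*1000,1))
    return out
Z=.217
a=go('w3',200,135,2.5,dict(LfL=(197,124,Z),LfR=(200,226,Z),LbL=(298,121,Z),LbR=(296,226,Z),RfL=(215,503,Z),RbL=(303,503,Z),F1=(56,34,.012),F2=(400,28,.012),F3=(398,381,.012)))
b=go('w2',280,100,2.6,dict(LfL=(330,65,Z),LfR=(332,178,Z),LbL=(445,62,Z),LbR=(438,178,Z),RfL=(320,490,Z),RfR=(320,583,Z),F1=(42,35,.012),F2=(408,28,.012),F3=(388,411,.012)))
def yaw(p,q): d=p-q; return np.degrees(np.arctan2(-d[0],d[1]))
print('yaw rack', yaw(a['LfL'],a['RfL']),yaw(b['LfL'],b['RfL']),yaw(a['F2'],a['F3']),yaw(b['F2'],b['F3']))
print(np.linalg.norm(a['LfL']-a['RfL']),np.linalg.norm(b['LfL']-b['RfL']),np.linalg.norm(a['F2']-a['F3']))
S=.048
c=go('w0',270,150,3.3,dict(bL=(377,88,S),bR=(346,562,S),fL=(57,68,.014),fR=(57,507,.014),gbL=(391,258,.078),gbR=(380,473,.078),gfL=(348,255,.078),gfR=(338,470,.078)))
d=go('w1',190,80,3.3,dict(bL=(344,47,S),bR=(339,570,S),fL=(30,47,.014),fR=(52,527,.014),gbL=(346,210,.078),gbR=(340,451,.078),gfL=(295,210,.078),gfR=(295,450,.078)))
for e in (c,d): print(yaw(e['bL'],e['bR']),yaw(e['fL'],e['fR']),yaw(e['gbL'],e['gbR']),yaw(e['gfL'],e['gfR']),np.linalg.norm(e['bL']-e['bR']), np.mean([e[k] for k in ('gbL','gbR','gfL','gfR')],0))
```

```text
w3 LfL [531.7 227.  217. ]
w3 LfR [539.4 201.3 217. ]
w3 LbL [556.4 235.2 217. ]
w3 LbR [563.7 208.5 217. ]
w3 RfL [564.4 124.3 217. ]
w3 RbL [588.4 131.5 217. ]
w3 F1 [447.5 216.1  12. ]
w3 F2 [593.7 262.3  12. ]
w3 F3 [644.5 102.2  12. ]
w2 LfL [529.1 225.1 217. ]
w2 LfR [538.5 200.2 217. ]
w2 LbL [555.1 233.6 217. ]
w2 LbR [563.3 207.6 217. ]
w2 RfL [562.9 122.5 217. ]
w2 RfR [571.9  97.  217. ]
w2 F1 [447.2 215.5  12. ]
w2 F2 [593.3 261.7  12. ]
w2 F3 [643.9 101.6  12. ]
yaw rack 17.691793001310803 18.195946089006448 17.604654344673857 17.55215530118044
0.10779286974322763 0.1080952108701037 0.16799504740539223
w0 bL [573.9 -69.1  48. ]
w0 bR [ 570.1 -207.    48. ]
w0 fL [485.9 -67.   14. ]
w0 fR [ 482.7 -204.6   14. ]
w0 gbL [ 574.6 -108.4   78. ]
w0 gbR [ 574.1 -166.6   78. ]
w0 gfL [ 563.8 -107.6   78. ]
w0 gfR [ 563.  -165.8   78. ]
w1 bL [575.2 -69.3  48. ]
w1 bR [ 571.5 -207.5   48. ]
w1 fL [486.  -66.7  14. ]
w1 fR [ 482.  -204.3   14. ]
w1 gbL [ 577.1 -108.5   78. ]
w1 gbR [ 574.6 -167.3   78. ]
w1 gfL [ 564.9 -108.5   78. ]
w1 gfR [ 563.3 -167.    78. ]
-1.5629985899439163 -1.344079798951425 -0.4895598566313093 -0.7092197595324535 0.1379603397499052 [ 0.56888527 -0.1371049   0.078     ]
-1.5694708691785093 -1.678343665210416 -2.431859049907972 -1.531614965680185 0.13825347885994954 [ 0.56996723 -0.13781308  0.078     ]
```

The size checks agree to about 1.5%: shelf width 138 against 140, foot 168 against 170, claw spacing 108 against 110. The poses come out as:
- **Rack:** yaw about 17.65°, with the middle of the front faces at about (0.551, 0.162).
- **Shelf:** grip at about (0.569, −0.1375), yaw about −1.5°.

I'll grasp it now.

Run:
```python
from h import *
Q=q(np.radians(-1.5)); p=np.array([0.5693,-0.1375,0])
move_pose(p+[0,0,.16],q(np.radians(-1.5)))
movel(list(p+[0,0,.049]),v=.12,until_force=8)
print(get_tcp_pos(),get_ft_force(),get_time())
command_gripper(0.0); print(get_grip_width()*88,get_ft_force(),get_tcp_pos())
movel(list(p+[0,0,.075]),v=.05); wait(.2); print(get_ft_force(),get_ft_torque(),get_grip_width()*88)
T=camT('wrist')[1];im=read_camera('wrist');np.save('pics/g0.npy',T);cv2.imwrite('pics/g0.png',im[:,:,::-1]);print(get_time())
```

```text
[ 0.56985653 -0.13759705  0.04962344] [1.64191406 0.2042526  0.11577186] 8.05
12.017767909565766 [-0.44618146 -0.3467822   0.35840708] [ 0.56923123 -0.13748799  0.04895834]
[-0.30281975 -0.27217921 -3.98304264] [-0.09092294 -0.15557562  0.03482629] 11.4654661029275
10.1167
```

View pics/g0.png

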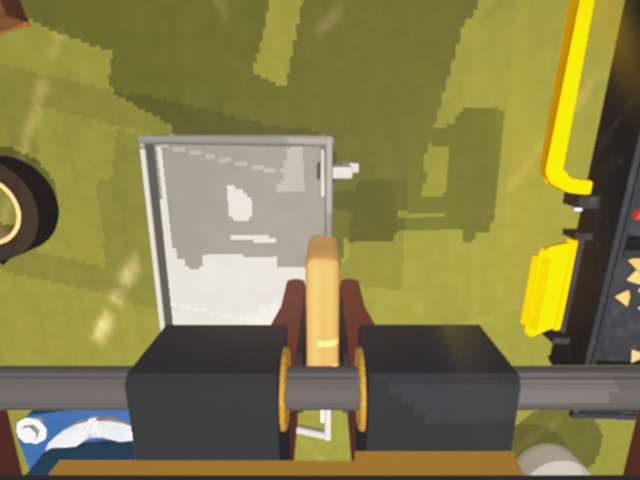

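The shelf is held, with grip width 12 mm and about 3–4 N of weight. The left claw shows at (342,172), and the back's top corners at (330,137) and (328,438). I'll measure the claw's offset and the shelf's yaw relative to the tool.

Run:
```python
from h import *
im=cv2.imread('pics/g0.png')[:,:,::-1]; crop(im,230,120,380,240,5,'pics/g0c.png'); crop(im,280,400,380,450,6,'pics/g0d.png')
```

```text
(no output)
```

View pics/g0c.png

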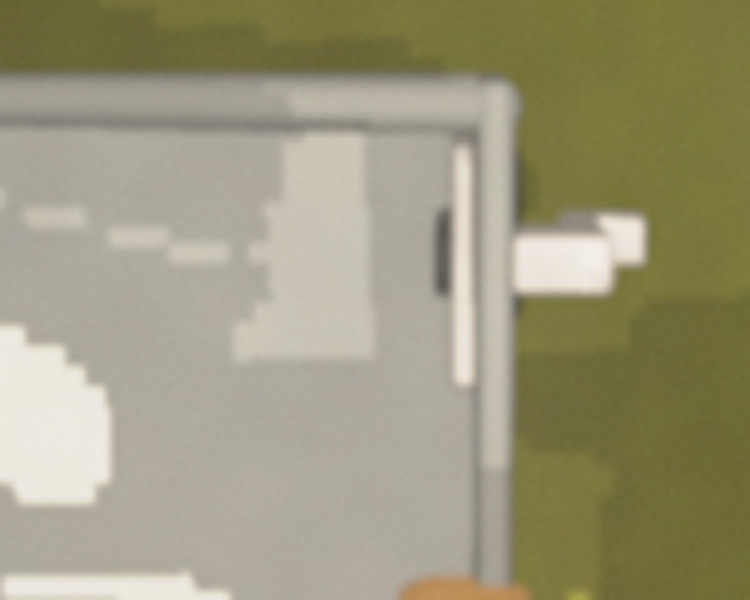

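View pics/g0d.png

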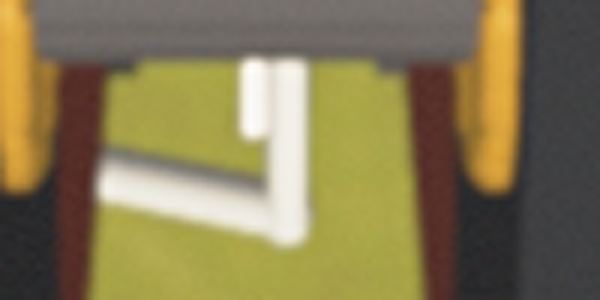

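Run:
```python
from h import *
i=camera_info('wrist');Tc=np.array(i['tool_from_camera'])
def t(uv,z): return onz('wrist',uv,z,Tc)*1000
a=lambda u,v:(230+(u+.5)/5-.5,120+(v+.5)/5-.5)
b=lambda u,v:(280+(u+.5)/6-.5,400+(v+.5)/6-.5)
for dz in (0,):
  for n,uv,zs in [('claw neck near',a(515,265),38),('claw neck far',a(612,265),38),('neck ylo',a(565,236),38),('neck yhi',a(565,295),38),('bL',a(517,78),48),('bL back low',a(513,580),48),('bR',b(308,240),48),('grip L end',(322,238),78)]:
    print(n,np.round(t(uv,(49-zs)/1000),1))
```

```text
claw neck near [  4.3 -54.2  11. ]
claw neck far [ 12.4 -54.2  11. ]
neck ylo [  8.5 -56.6  11. ]
neck yhi [  8.5 -51.7  11. ]
bL [  4.2 -69.5   1. ]
bL back low [  4.1 -29.7   1. ]
bR [ 4.2 69.7  1. ]
grip L end [  0.  -36.7 -29. ]
```

```bash
cat >> h.py <<'E'
YAW=np.radians(17.65); XA=np.array([np.cos(YAW),np.sin(YAW),0]); YA=np.array([-np.sin(YAW),np.cos(YAW),0]); O=np.array([0.5512,0.1622,0])
def rk(x,y,z): return list(O+XA*x+YA*y+np.array([0,0,z]))   # shelf-origin rack coords (mm-free) -> TCP
def tcp(x,y,z): return rk(x-.004,y,z+.049)
def shelf():
    d=np.array(get_tcp_pos())-O; return np.round(np.array([d@XA+.004,d@YA,d[2]-.049])*1000,2)
def frc():
    f=np.array(get_ft_force()); return np.round([f@XA,f@YA,f[2]],2)
def snap(n,cam='wrist'):
    T=camT(cam)[1];im=read_camera(cam);np.save(f'pics/{n}.npy',T);cv2.imwrite(f'pics/{n}.png',im[:,:,::-1])
E
python3 - <<'E'
from h import *
p=get_tcp_pos(); movel([p[0],p[1],.2075],v=.15)
move_pose(tcp(-.085,-.25,.1585),q(YAW))
movel(tcp(-.085,0,.1585),v=.2)
wait(.2);print(shelf(),frc(),get_joint_pos(),get_time())
snap('s0');snap('s0s','scene');
movel(tcp(-.03,0,.1585),v=.1);wait(.2);print(shelf(),frc())
snap('s1');snap('s1s','scene');print(get_time())
for n in ('s0s','s1s'):
    crop(cv2.imread(f'pics/{n}.png')[:,:,::-1],220,160,360,340,3.3,f'pics/{n}c.png')
E
```

```text
[-84.99  -0.65 158.45] [ 0.03 -0.54 -3.29] [ 2.56362575e-01  2.39300766e-01  1.94447742e+00 -4.78400496e-05
  9.57880414e-01 -5.04808420e-02] 13.125
[-3.057e+01  3.000e-02  1.585e+02] [ 0.64 -0.16 -4.38]
14.225
```

View pics/s0.png

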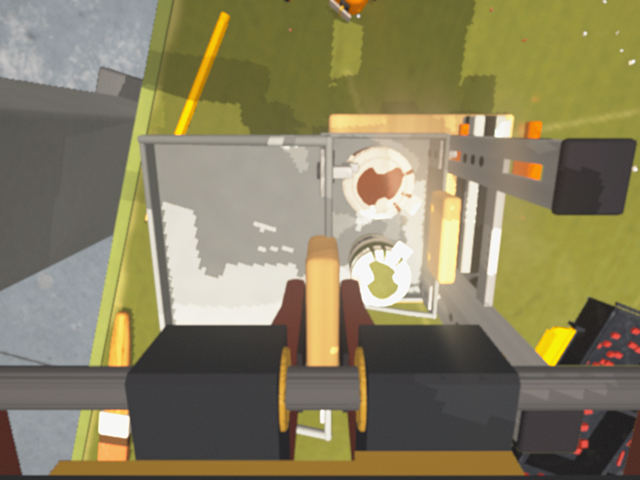

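View pics/s1.png

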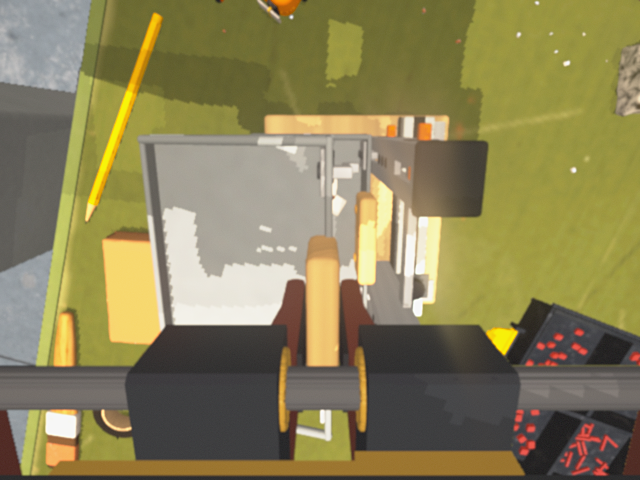

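View pics/s1sc.png

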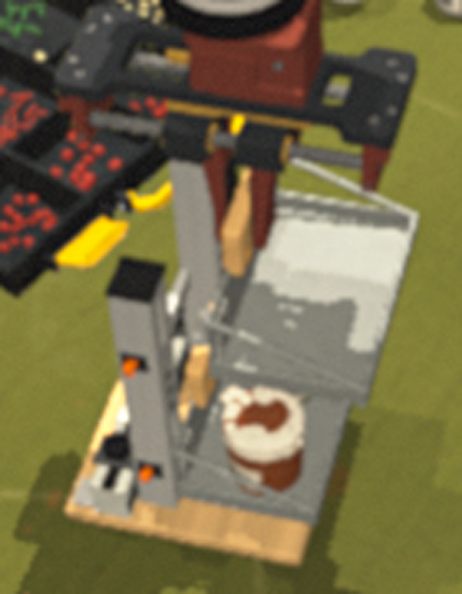

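The shelf is held level in front of the rack. In s0 the left upright's front face runs from (450,140) to (560,215), with the head at (555–633, 140–215). I'll zoom in on the slot and head.

Run:
```python
from h import *
crop(cv2.imread('pics/s0.png')[:,:,::-1],440,105,640,245,4,'pics/s0c.png');crop(cv2.imread('pics/s1.png')[:,:,::-1],310,105,500,235,4,'pics/s1c.png')
```

```text
(no output)
```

View pics/s0c.png

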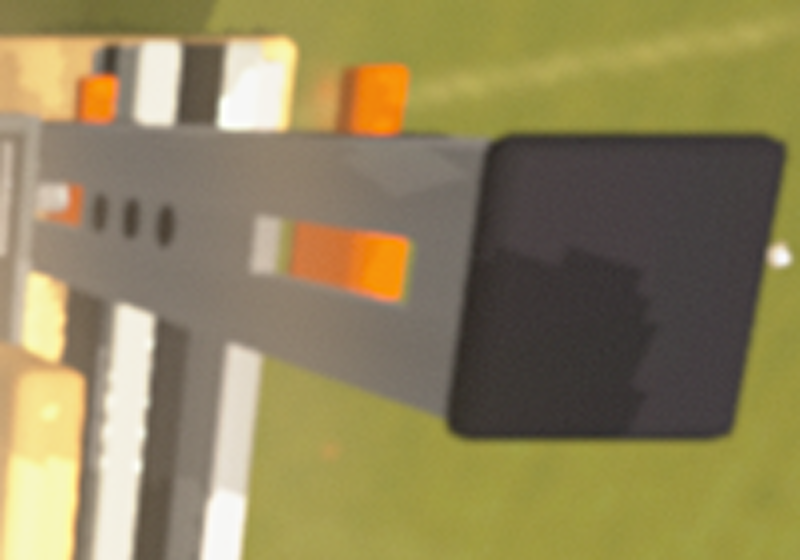

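View pics/s1c.png

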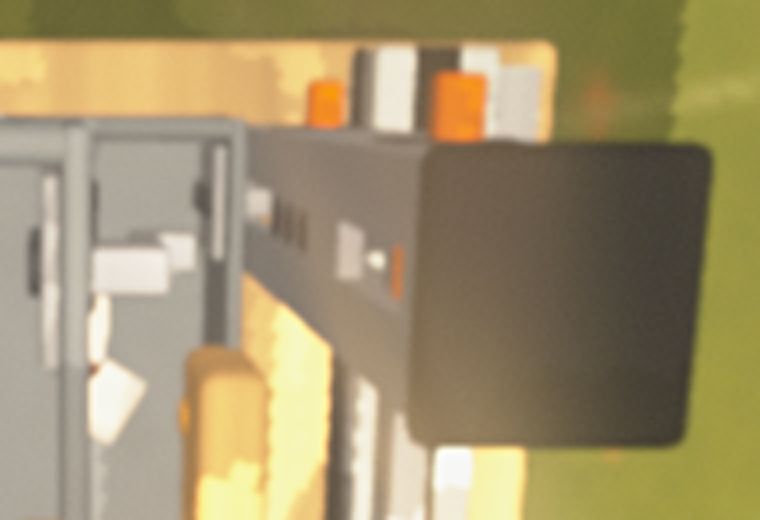

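Run:
```python
from h import *
def plane(n,f,x0,y0,k,pts,xo):
    T=np.load(f'pics/{n}.npy')
    for nm,(u,v) in pts.items():
        o,d=ray('wrist',(x0+(u+.5)/k-.5,y0+(v+.5)/k-.5),T)
        s=(xo-(o-O)@XA)/(d@XA); P=o+s*d-O; print(n,xo,nm,np.round([P@YA*1000,P[2]*1000],1))
for xo in (0,.002,-.002):
    plane('s0','',440,105,4,dict(sillL=(252,214),sillR=(250,273),topL=(411,236),topR=(407,302),headL=(487,145),headR=(450,418)),xo)
plane('s1','',310,105,4,dict(sillL=(340,222),sillR=(337,275),topL=(404,245),topR=(400,300)),0)
# current shelf poses
T=np.load('pics/s0.npy');i=camera_info('wrist');Tt=T@np.linalg.inv(np.array(i['tool_from_camera']));d=Tt[:3,3]-O;print('tcp s0',d@XA,d@YA,d[2])
print('yaw tool',np.degrees(np.arctan2(Tt[1,0],Tt[0,0])), 'down',Tt[:3,2])
for a,z in (((555+.25,140),.217),):pass
```

```text
s0 0 sillL [ 57.1 162.7]
s0 0 sillR [ 50.1 164. ]
s0 0 topL [ 57.5 200.7]
s0 0 topR [ 51.  201.6]
s0 0 headL [ 66.8 211.9]
s0 0 headR [ 41.1 212.4]
s0 0.002 sillL [ 56.8 158. ]
s0 0.002 sillR [ 49.6 159.4]
s0 0.002 topL [ 57.2 196.9]
s0 0.002 topR [ 50.6 197.8]
s0 0.002 headL [ 66.7 208.3]
s0 0.002 headR [ 40.4 208.9]
s0 -0.002 sillL [ 57.5 167.3]
s0 -0.002 sillR [ 50.5 168.6]
s0 -0.002 topL [ 57.8 204.5]
s0 -0.002 topR [ 51.5 205.4]
s0 -0.002 headL [ 66.9 215.4]
s0 -0.002 headR [ 41.8 216. ]
s1 0 sillL [ 57.4 169.4]
s1 0 sillR [ 51.1 168.9]
s1 0 topL [ 57.9 206.4]
s1 0 topR [ 52.5 206. ]
tcp s0 -0.0889882876503876 -0.0006501078138362489 0.20745259184282555
yaw tool 17.582414239599192 down [-5.38034764e-05 -5.58743014e-05 -9.99999997e-01]
```

Measured in the same camera, the left slot centre (y about 54) and the claw (about 54.2) agree. The slot size reads 7 × 38, and the sill is at about 161–164. Next I feel forward gently. If the claws are blocked the shelf stops around x = −12; if they go in it reaches around x = −1.

Run:
```python
from h import *
movel(tcp(-.018,0,.158),v=.06);wait(.15);print(shelf(),frc())
r=movel(tcp(.004,0,.158),v=.02,until_force=4);print(r,shelf(),frc(),get_ft_torque(),get_time())
wait(.1);print(shelf(),frc());snap('f0')
crop(cv2.imread('pics/f0.png')[:,:,::-1],250,100,450,250,4,'pics/f0c.png')
```

```text
[-1.8190e+01  3.0000e-02  1.5783e+02] [-0.28 -0.03 -3.43]
True [-6.9000e-01  2.0000e-02  1.5704e+02] [-0.1  -0.11 -3.48] [-0.0142094  -0.20313591  0.01026774] 15.5833
[-1.1000e+00  7.0000e-02  1.5655e+02] [-0.18  0.16 -3.42]
```

View pics/f0c.png

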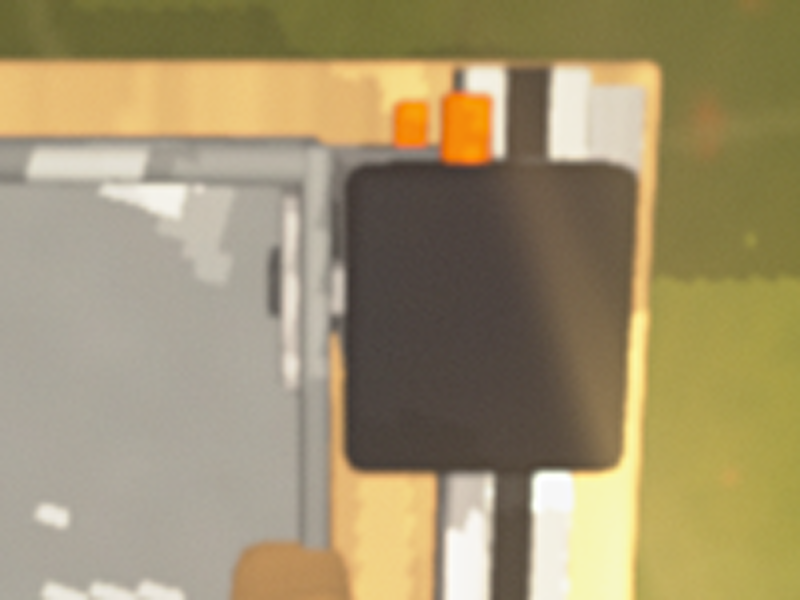

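The claws went straight in, to x = −1.1 where a block would have stopped at about −12. I'll press forward gently to find where the back actually seats.

Run:
```python
from h import *
wait(.1)
r=movel(tcp(.006,0,.157),v=.015,until_force=4);print(r,shelf(),frc(),np.round(get_ft_torque(),2))
for _ in range(3): wait(.1);print(shelf(),frc(),np.round(get_ft_torque(),2))
# side play
s=shelf()/1000
for sgn in (1,-1):
    r=movel(tcp(s[0]-.001,sgn*.004,.157),v=.01,until_force=3);print('side',sgn,r,shelf(),frc())
print(get_time())
```

```text
True [-5.0000e-01  7.0000e-02  1.5568e+02] [-0.28  0.3  -3.94] [-0.03 -0.13 -0.03]
[-1.000e+00  1.000e-01  1.551e+02] [-0.82  0.11 -3.2 ] [ 0.02 -0.21  0.  ]
[-1.1200e+00  1.1000e-01  1.5499e+02] [-0.51  0.21 -4.22] [ 0.01 -0.19  0.01]
[-1.1000e+00  1.3000e-01  1.5505e+02] [-0.29 -0.36 -3.95] [ 0.01 -0.12 -0.05]
side 1 True [ -1.72   0.27 154.65] [ 0.6  -1.28 -2.99]
side -1 True [ -3.04  -1.88 154.79] [ 0.17  1.86 -3.21]
17.0417
```

The claws are in, with the back touching at x ≈ −0.5 to −1. Side play runs from y ≈ −1.9 to +0.3, so the centre is about −0.8. I'll centre it and lower in stages while watching the force.

Run:
```python
from h import *
movel(tcp(-.0012,-.0008,.156),v=.02);wait(.2);print(shelf(),frc(),np.round(get_ft_torque(),2))
for z in (.152,.148,.144,.140):
    r=movel(tcp(-.0012,-.0008,z),v=.02,until_force=18)
    print(z,r,shelf(),frc(),np.round(get_ft_torque(),2),get_grip_width()*88)
    if r: break
wait(.1);print(shelf(),frc(),get_time())
```

```text
[ -1.36  -0.81 155.8 ] [-0.11  1.54 -3.45] [ 0.   -0.2   0.02]
0.152 False [ -1.38  -0.77 151.73] [ 0.39 -0.17 -4.25] [ 0.01 -0.11  0.01] 11.968391135216825
0.148 False [ -0.57  -0.81 148.  ] [ 3.98  0.01 -5.67] [ 0.26 -0.88 -0.08] 11.612532515318126
0.144 False [ -0.66  -0.81 144.32] [ 2.61 -0.16 -0.14] [ 0.19 -0.93 -0.02] 11.578975964035953
0.14 False [ -0.63  -0.81 140.83] [1.82 0.24 5.23] [ 0.05 -0.61 -0.02] 11.78106903514893
[ -0.64  -0.81 140.74] [1.15 0.23 5.6 ] 19.0417
```

Run:
```python
from h import *
for z in (.1385,.137,.136,.135,.134,.133,.132):
    r=movel(tcp(-.0008,-.0008,z),v=.015,until_force=16)
    print(z,r,shelf(),frc(),np.round(get_ft_torque(),2),round(get_grip_width()*88,2))
    if r or frc()[2]>20: break
wait(.1);print(shelf(),frc(),get_time());snap('d0s','scene');snap('d0')
crop(cv2.imread('pics/d0s.png')[:,:,::-1],220,160,360,340,3.3,'pics/d0sc.png')
```

```text
0.1385 False [ -0.62  -0.82 138.61] [2.22 0.03 2.87] [ 0.19 -0.71 -0.04] 11.78
0.137 False [ -0.62  -0.82 137.11] [ 2.15 -1.91  3.92] [ 0.1  -0.68 -0.07] 12.33
0.136 False [ -0.63  -0.81 136.18] [ 0.91 -0.25  4.91] [ 0.17 -0.66 -0.05] 11.89
0.135 False [ -0.59  -0.78 134.66] [ 4.24 -0.51 -0.74] [ 0.3  -1.07 -0.03] 11.56
0.134 False [ -0.63  -0.78 133.6 ] [ 4.49  0.5  -2.27] [ 0.38 -1.28 -0.03] 11.57
0.133 False [ -0.6   -0.78 133.25] [ 2.62 -0.28  2.74] [ 0.31 -0.96 -0.03] 11.28
0.132 False [ -0.5   -0.79 133.07] [ 1.72  0.44 10.87] [ 0.12 -0.43 -0.02] 11.58
[ -0.51  -0.78 133.09] [1.78 0.96 9.33] 20.8917
```

View pics/d0sc.png

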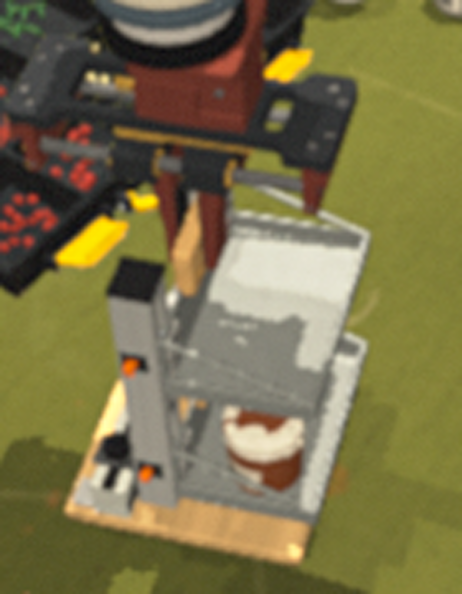

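View pics/d0.png

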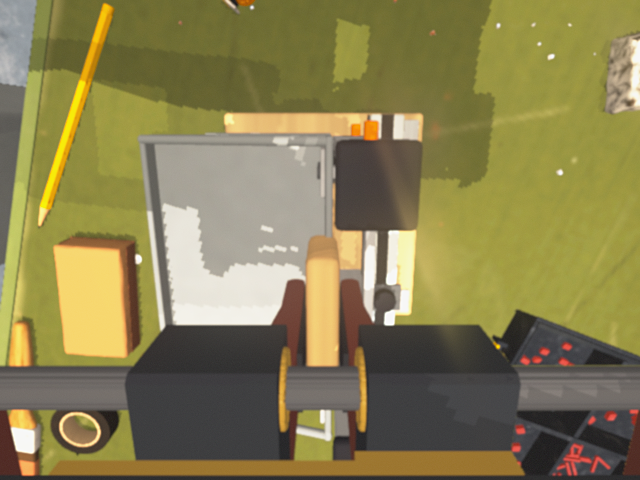

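The force dropped at z ≈ 136 to 134.5, which was the snap, and then there is a hard stop at 133.1. The left catch looks fully out at crop (130,365). I'll press a bit more, well below the limit, then do a gentle lift test to check that both catches hold.

Run:
```python
from h import *
r=movel(tcp(-.0006,-.0008,.130),v=.01,until_force=11);print(r,shelf(),frc(),np.round(get_ft_torque(),2))
wait(.2);print(shelf(),frc())
for z in (.1335,.1345,.1355,.1365):
    r=movel(tcp(-.0006,-.0008,z),v=.01,until_force=9);wait(.1)
    print(z,r,shelf(),frc(),np.round(get_ft_torque(),2),round(get_grip_width()*88,2))
    if r or frc()[2]<-9: break
snap('l0','scene');snap('l0w')
r=movel(tcp(-.0006,-.0008,.1310),v=.01,until_force=22);wait(.1);print(r,shelf(),frc(),np.round(get_ft_torque(),2),get_time())
```

```text
True [ -0.35  -0.78 133.13] [-2.18 -0.13  6.57] [-0.13  0.15 -0.01]
[ -0.39  -0.78 133.13] [-2.01 -0.37  6.8 ]
0.1335 True [ -0.49  -0.8  133.26] [-1.56  0.4   2.62] [-0.06  0.07 -0.03] 11.82
False [ -0.34  -0.8  132.89] [-6.91  0.85 17.47] [-0.31  0.92 -0.  ] 22.3833
```

Run:
```python
from h import *
for z in (.1332,.1340,.1348,.1356,.1364):
    r=movel(tcp(-.0008,-.0008,z),v=.01,until_force=30);wait(.15)
    print(z,r,shelf(),frc(),np.round(get_ft_torque(),2),round(get_grip_width()*88,2))
    if frc()[2]<-11: break
snap('l1','scene')
r=movel(tcp(-.0008,-.0008,.1315),v=.01,until_force=26);wait(.1);print(r,shelf(),frc(),np.round(get_ft_torque(),2),get_time())
```

```text
0.1332 False [ -0.59  -0.79 133.27] [-0.53 -0.02  2.94] [ 0.07 -0.21 -0.01] 11.64
0.134 False [ -0.72  -0.82 133.68] [ 3.85 -0.74 -4.06] [ 0.18 -0.82 -0.01] 12.05
0.1348 False [ -0.8   -0.81 134.7 ] [ 4.12  0.53 -5.65] [ 0.17 -0.92 -0.05] 11.96
0.1356 False [ -0.84  -0.79 135.23] [  4.82  -0.81 -10.38] [ 0.27 -1.17 -0.04] 11.73
0.1364 False [ -0.88  -0.79 135.45] [  6.55   0.13 -14.72] [ 0.36 -1.47 -0.01] 12.08
True [ -0.6   -0.79 133.14] [-1.89  0.17  6.18] [-0.11  0.04 -0.01] 25.125
```

The lift was resisted by both catches: it took −15 N at 2.3 mm up, with a moment about the rack's x axis of only about −0.1 N·m, so the load was symmetric. The shelf is pressed home again at 133.1. I'll let go and retreat.

Run:
```python
from h import *
movel(tcp(-.0010,-.0008,.1332),v=.01);wait(.1);print(shelf(),frc())
command_gripper(0.5);wait(.2);print(shelf(),frc(),get_grip_width())
p=get_tcp_pos();movel([p[0],p[1],p[2]+.10],v=.1);wait(.2);print(frc(),get_time())
snap('e0')
move_pose(rk(-.08,-.06,.32),q(YAW)); wait(.3); snap('e1');snap('e1s','scene');print(get_time())
crop(cv2.imread('pics/e1s.png')[:,:,::-1],220,160,360,340,3.3,'pics/e1sc.png')
```

```text
[ -0.78  -0.8  133.36] [ 2.05  0.17 -0.53]
[ -1.01  -0.81 133.19] [ 0.11  0.   -0.13] 0.5022397398840321
[ 0.    0.1  -0.17] 27.7417
28.6833
```

View pics/e0.png

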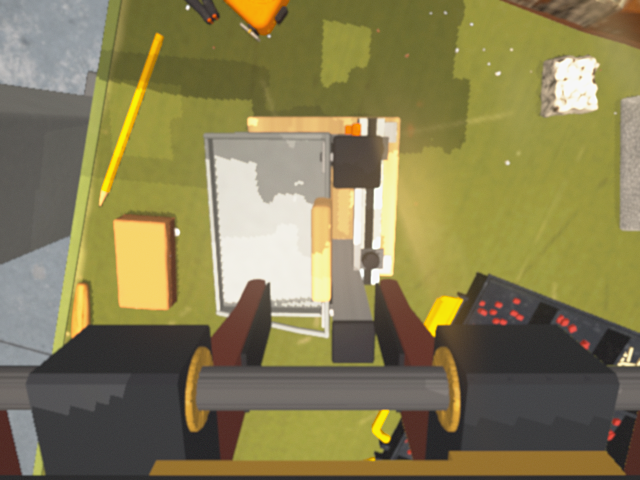

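View pics/e1.png

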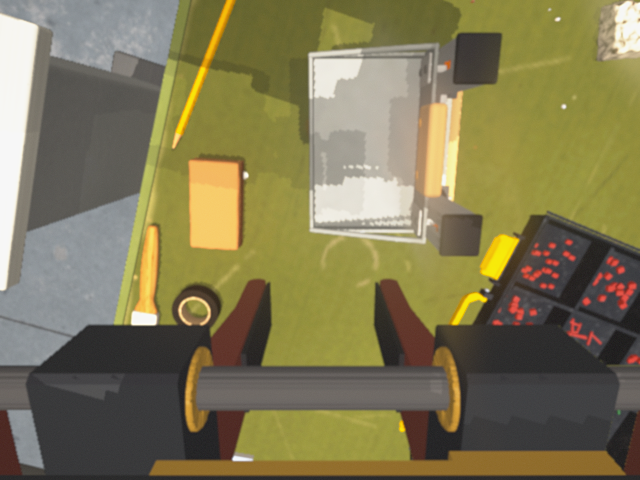

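View pics/e1sc.png

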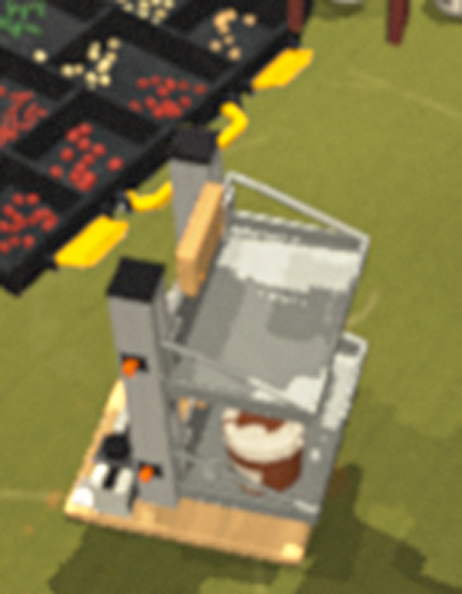

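The shelf hangs level and square, with both claws in the slots. In e1 the grip is at (432,150) and the heads at (477,58) and (460,235). One more look, at the right catch from the outboard side, with the lower catch as a reference.

Run:
```python
from h import *
movel(rk(.0,-.215,.32),v=.2);wait(.2);snap('v1');print(get_time())
T=np.load('pics/v1.npy')
for y,z in ((-.068,.158),(-.068,.06)): print(proj('wrist',np.array(rk(.01,y,z)),T))
crop(cv2.imread('pics/v1.png')[:,:,::-1],230,0,430,150,4,'pics/v1c.png')
```

```text
29.9583
[[336.84597214  20.70055265]]
[[333.37476576  47.06422035]]
```

View pics/v1c.png

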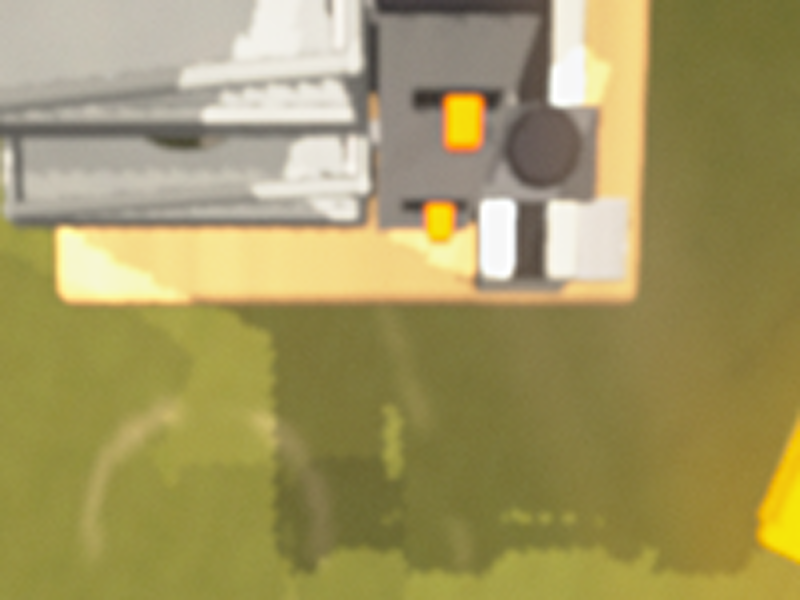

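On the right upright the upper catch tab sits at the same fraction of its guide slit (30/89 px) as the reference catch of the lower shelf (21/64 px), so it has sprung out. On the left, the tab is where it was before the shelf was pressed in. Handing in.

Run:
```python
from h import *
print(frc(),get_time()); job_done()
```

```text
[ 0.9   0.37 -0.03] 29.9583
the job is handed in; nothing more can be done
```

The shelf is hanging in the top slots, pressed fully home, and let go. I handed the job in at about 30 s of the 67 s allowed; `job_done` gives no verdict, so what follows is from my own checks.

- **Hooking:** I gripped the shelf by its wooden grip and felt it forward with about 4 N. Both claws went into the slots on the first try. I felt the side play and centred the shelf before lowering it.
- **Pressing down:** The upward force on the gripper stayed below about 20 N. It fell off as the catches snapped at about 136–134.5 mm. A hard stop came at about 133.1 mm, so the uprights stand about 2 mm low and the shelf is within its 135 ± 2 mm.
- **Catches:** A gentle lift with about 15 N stopped after about 2.3 mm, with the load even on both sides. After letting go, the right catch sits like the one below it. The left looks unchanged from before.
- **Bystanders:** They looked undisturbed in the last pictures, but I did not measure their positions.

**Disagreements:**
- I could feel slightly more lift than the 1.5 mm of play I expected, probably from arm or grip give. I pressed the shelf home again afterwards.
- Camera sizes read about 1.5% small, and my two views of the slot height disagreed by a few mm, so I went by feel for the final fit.

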